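# Refit the burr carrier in the tasting grinder

### The arm

A 7-joint arm with a two-finger parallel gripper is mounted at the origin on a cart in front of the work surface, level with it; the furniture and walls round the work are solid. World frame = base frame: x ahead of the robot, y to its left, z up, the work surface at z = 0. Lengths are in m, angles in rad, forces in N, time in s.
With the tool pointing down it reaches from about 0.4 to 0.85 m from the base axis. Payload 10.4 kg.
Tool frame: the origin (TCP) lies at the centre of the arm's flange, where the gripper is bolted on; the fingertips stand 173 mm ahead of it and the grasp point (between the pads) lies 155 mm ahead of it; z points along the fingers, y is the line along which they close (so a half turn about z gives the same grasp; the last joint's range is limited). The gripper opens to 85 mm and grips with 20 to 120 N. Pads are 22 mm wide; open, the fingers measure 114 mm over their backs; the gripper's body (76 mm by 85 mm) begins 54 mm behind the grasp point. The pads swing forward as they close: fully open they stand 13 mm farther back than shut.
Start: joints at [-1.351, 0.332, -0.065, 1.46, 0.022, 1.35, -0.088], TCP at [0.15, 0.607, 0.405] pointing down, gripper open.
Joint ranges: [-2.6, 2.6], [-0.5, 2.12], [-1.47, 1.34], [0.16, 2.42], [-1.27, 4.41], [0.06, 2.06], [-2.6, 2.6]. Speed limits (rad/s): [2.22, 2.22, 2.79, 2.79, 3.14, 3.14, 3.14].

### API

Orientations are given as a unit quaternion [x, y, z, w].
In Python, from workcell import manip, viewer, finder gives the robot as it stands.
- The arm moves only by the tool arm_command, never from a script. Its argument "plan" is a list of rows, each an object with "dp": the shift along the tool's x, y, z in mm, a list of three; "spin": the turn about the tool's z in rad. A call has 1 to 5 rows; each row shifts and turns the commanded pose from where the row before left it, along the tool's axes as they then stand; what a row does not reach is not made up. A row lasts 1/10 s, in which the tool goes at most 50 mm and 8.59 degrees, less where a joint would pass 70% of its speed; a pose out of reach is approached as far as the arm can. A call is refused whole if a number of a shift passes 50 or a number of a turn 0.15, either way. A call with a gripper value outside its range is refused whole. "grip" is the closure, from -1 (fully open) to 1 (shut), set as the call begins (left out, the last holds). The fingers move at their own pace and stop on an object; "newtons" is the grip in N (left out, the last holds). Time passes only in rows, so rows that do not move let the fingers close. It gives the time, the measured TCP pose, the force, the opening and the grip force at its end, in the units of the state.
- manip.get_obs(): the state, without advancing time (a new reading comes with each control period).
- viewer.camera(name): name is "scene" or "side" or "wrist"; returns the picture (400x640x3 uint8, blue, green, red); there is no depth.
- viewer.camera_params(name): a dict with "vertical_fov" (degrees; the focal length in pixels is half the picture's height over the tangent of half this angle, whatever the lens; pixels are square), "cx", "cy" (the principal point, pixels), "R" (3x3) and "t" (3): a world point X has camera coordinates R X + t; the wrist camera has in their place "T_tool_cam" (4x4, takes a point from camera to tool coordinates, whose origin is the TCP and whose axes are the flange's). Camera axes: x right, y down, z forward; pixel columns grow to the right and rows downward; lengths in m; the calibration is good to about 2 mm. A picture is of the moment at which its call begins: read the wrist's pose just before it. camera_params takes no time and is no camera call.
- manip.hand_in(): hands the job in; it is judged then, once.
Trained networks look in the newest picture that a camera, given by its name, has taken for a name from the list of things; names that differ only in an ending like _2 or _b are one class to them, and where a whole thing is asked for, a point or a joint stands for the part that bears it (a point fixed in the world has none). Each returns a list of dicts, best first, with "score" (0 to 1); they miss things now and then, are a little off and sometimes report something else, mostly with a low value. They report only what shows in the picture. A call takes as long as a camera call. They do not tell look-alikes from the thing itself.
- finder.find_in(camera, thing): "position" ([x, y, z] in m, in world coordinates, good to about 4 mm: the middle of the surface that is visible of it).
The state is a dict: "clock": time; "joint_pos": joint angles; "joint_velocities": joint speeds; "tau": joint torques, N m; "position": TCP position; "ee_rot": TCP orientation; "ft_force": force on the tool from outside, world axes, zero at the start; "torque": the same for the moment, N m; "grip_width": opening from 0.0 (shut) to 1.0 (fully open); "grasp_force": force on a finger pad.
Only numpy, scipy, OpenCV 4.12 (cv2) and the standard library are available. Lean on these libraries where they do the work, as an engineer would, in place of code of your own. Each camera call takes 0.05 s, during which the arm holds its last target. There are 200 camera calls.

### The job

The coffee grinder on the bench has been cleaned and needs its burr carrier back. Pick the carrier up by its black grip bar, push it down into the grinder's round throat with its two lugs in the two entry slots, against the spring, and turn it clockwise (seen from above) nearly a quarter turn, to the stop, so that it stays locked down; then let go. Leave the tamper, the paper cup and the brush where they are.

Things in the scene. Friction and masses are not known exactly. Their poses are not given: they have to be found in the camera images.
- burr_carrier: Loose part to fit, 0.2 kg, standing upright: aluminium plug, 52 mm diameter, 33 mm high (foot tapered to 38 mm over the lowest 10 mm), black grip bar on top, 80 mm tall in all. Origin: centre of the underside; z up, x along the bar and the two lugs. A half turn gives the same part. The two equal lugs, on opposite sides, are 14 mm wide, 7 mm thick, 22 to 29 mm above the underside, and reach 34 mm from the axis.
- carrier_grip (a point): Point in the carrier's grip bar, on its axis, 66 mm above its underside. The bar is 44 mm long (along the carrier's x), 12 mm thick, and stands from 33 to 80 mm above the underside. Grip it across the 12 mm; fingertips kept 45 mm or more above the underside clear the grinder's collar.
- grinder: The fixed grinder: base plate 190 x 124 mm, grey housing 118 x 112 mm and 101 mm high, spout at its front (-x), on top a round aluminium collar, 88 mm outside diameter, whose top face is 150 mm above the bench. Origin: centre of the underside; the throat's axis lies 30 mm behind it (+x).
- throat (a point): Centre of the throat's mouth, at the collar's top face. z up; x along the line of the two opposite entry slots (20 mm wide, out to 36 mm from the axis, each marked by a dark ridge on the collar's side). Bore 56 mm in diameter. The lip is 7 mm thick; below it the lugs can turn clockwise only, by 80 degrees (1.40 rad), to a hard stop.
- locked (a point): Same point as throat, but x is turned 80 degrees clockwise from the slots: the line of the carrier's bar and lugs when turned to the stop (two small dark studs on the collar's top face). z up. Turned and let go, the carrier rises until its lugs bear on the lip, its underside 36 mm below the mouth.
- spring_plate (a joint): Travel (m) of the sprung plate in the throat, 0 up, grows when pressed. It meets the carrier when its underside is 31 mm below the mouth; by its weight alone the carrier rests there and cannot turn. The lugs clear the lip at more than 36 mm and hit the channel floor at 40 mm. It pushes up with 4.5 N at 0 and 7.7 N at that floor; locked it reads 0.005.
- tamper: Steel coffee tamper standing upright, 58 mm across, 78 mm tall, a knob on a round foot; not to be used. Origin: centre of the underside, z up.
- cup: White paper cup, 64 mm across and 64 mm tall, standing upright on the bench; to be left alone. Origin: centre of the underside.
- brush: Grinder brush with a wooden handle, 140 mm long and 21 mm thick, lying on the bench; to be left alone. Origin: centre of the underside, y along it.
Things that resemble listed ones, but are neither listed nor needed, are in the scene too. What is shaped like the burr_carrier but blue is not meant.

How it is judged:
On the way:
1. the carrier is pushed down past the lip, its lugs still in line with the entry slots (horizontal distance between burr_carrier and throat below 0.006 m and z of burr_carrier in the frame of throat below -0.035 m and angle between the x axis of burr_carrier and the x axis of throat, either way round below 0.35 rad), for 0.05 s.
At the end, for the whole second after the job is handed in: The carrier sits upright (within 0.08 rad) in the throat, centred within 6 mm, its underside at least 33.5 mm below the mouth (held down under the lip), its lugs within 0.2 rad of the locked line at the stop; it is let go and at rest (horizontal distance between burr_carrier and throat below 0.006 m and z of burr_carrier in the frame of throat below -0.0335 m and angle between burr_carrier's own z axis and vertical below 0.08 rad and angle between the x axis of burr_carrier and the x axis of locked, either way round below 0.2 rad and linear speed of burr_carrier below 0.02 m/s); the robot touches nothing.
It fails at once if the tamper is moved more than 40 mm or tipped (distance of tamper from where it was at the start of the episode above 0.04 m or angle between tamper's own z axis and vertical above 0.5 rad).
It fails at once if the cup is moved more than 40 mm or tipped (distance of cup from where it was at the start of the episode above 0.04 m or angle between cup's own z axis and vertical above 0.5 rad).
It fails at once if the brush is moved more than 40 mm (distance of brush from where it was at the start of the episode above 0.04 m).
It also fails if it takes over 48 s, if anything falls off the work surface, if the arm or the gripper's body presses on something with over 40 N, if the wrist force passes 120 N, or if a joint passes its speed limit or range.

## Working session

There is one attempt and no reset: what is moved stays moved. The work goes in short steps, Python scripts to look and compute and a tool call to move; the robot and the scene stay as the last step left them, time stands still between calls to the robot, and variables do not carry over. Pictures are saved under pics/ and viewed, at most 10 in all, crops included, and the job is handed in when it is done.

Besides the shell and the picture viewer there is one more tool, called after "Call:" as a command line: name --argument value ..., lists and objects as JSON in quotes. arm_command: Moves the arm, as the interface text tells. Its arguments: {"type":"object","properties":{"plan":{"type":"array","items":{"type":"object","properties":{"dp":{"type":"array","items":{"type":"number"}},"spin":{"type":"number"}}}},"grip":{"type":"number"},"newtons":{"type":"number"}},"required":["plan"]}

```bash
mkdir -p pics; python3 - <<'E'
from workcell import manip, viewer, finder
import cv2
o=manip.get_obs();print(o['clock'],o['position'],o['ee_rot'],o['grip_width'])
for c in['scene','side']:
    cv2.imwrite(f'pics/{c}0.png',viewer.camera(c))
    print(c,viewer.camera_params(c))
    for t in['burr_carrier','grinder','tamper','cup','brush']:
        print(t,[(round(d['score'],2),[round(float(v),3) for v in d['position']]) for d in finder.find_in(c,t)])
print(viewer.camera_params('wrist'))
E
```

```text
0.0 [0.15020337 0.60654998 0.40390431] [ 1.21076703e-01  9.92642902e-01 -7.05228583e-04 -5.85015543e-05] 0.998560450922813
scene {'vertical_fov': 50.692809818070636, 'cx': 311.7018256562443, 'cy': 195.9452861197015, 'R': array([[ 0.80336148, -0.59535312,  0.01284473],
       [-0.44605185, -0.61590676, -0.64938172],
       [ 0.39452259,  0.51595884, -0.76035413]]), 't': array([-0.38538875,  0.35473031,  1.16079764])}
burr_carrier [(0.84, [0.556, 0.038, 0.036]), (0.72, [0.382, -0.137, 0.033]), (0.57, [0.496, -0.08, 0.037])]
grinder [(0.67, [0.589, 0.213, 0.084])]
tamper []
cup [(0.58, [0.547, 0.392, 0.041]), (0.18, [0.675, -0.089, 0.015])]
brush [(0.63, [0.672, -0.089, 0.019])]
side {'vertical_fov': 46.48137132523853, 'cx': 323.10730777277445, 'cy': 201.404890257142, 'R': array([[ 0.99874449,  0.04572506,  0.02046102],
       [ 0.04314447, -0.57760349, -0.81517652],
       [-0.02545564,  0.81503584, -0.57885109]]), 't': array([-0.54814009,  0.11509782,  1.28094887])}
burr_carrier [(0.92, [0.395, -0.142, 0.035]), (0.74, [0.503, -0.087, 0.036]), (0.61, [0.562, 0.032, 0.034])]
grinder [(0.64, [0.606, 0.196, 0.077])]
tamper [(0.79, [0.548, -0.262, 0.009])]
cup [(0.54, [0.549, 0.395, 0.048])]
brush [(0.61, [0.674, -0.101, 0.017])]
{'vertical_fov': 59.84959393194769, 'cx': 318.5701641444964, 'cy': 197.47924597090747, 'T_tool_cam': array([[ 7.38508038e-04, -9.63398798e-01, -2.68071277e-01,
         6.73251450e-02],
       [ 9.99999416e-01,  4.99800706e-04,  9.58701019e-04,
         8.90911248e-04],
       [-7.89629196e-04, -2.68071829e-01,  9.63398605e-01,
         3.10058640e-02],
       [ 0.00000000e+00,  0.00000000e+00,  0.00000000e+00,
         1.00000000e+00]])}
```

View pics/scene0.png

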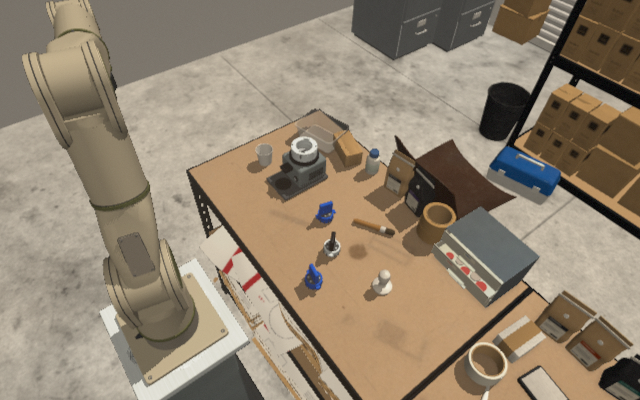

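View pics/side0.png

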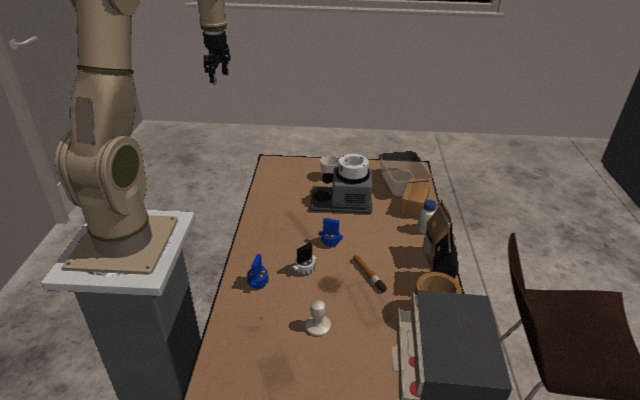

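Candidates for the carrier: the grey plug with black bar at scene (332,244) / side (305,260). The blue look-alikes are at scene (325,212) and (313,277), side (331,233) and (258,272). I choose the black-barred one near (0.50,-0.085) and check it in a crop.

```bash
cat > h.py <<'E'
from workcell import manip, viewer, finder
import cv2, numpy as np
from scipy.spatial.transform import Rotation as Ro
def cam(name):
    p=viewer.camera_params(name); o=manip.get_obs()
    if name=='wrist':
        T=np.eye(4);T[:3,:3]=Ro.from_quat(o['ee_rot']).as_matrix();T[:3,3]=o['position']
        M=np.linalg.inv(T@p['T_tool_cam']);R,t=M[:3,:3],M[:3,3]
    else: R,t=p['R'],p['t']
    f=200/np.tan(np.radians(p['vertical_fov'])/2)
    return R,t,f,p['cx'],p['cy']
def proj(c,X):
    R,t,f,cx,cy=c;q=np.atleast_2d(X)@R.T+t
    return np.c_[cx+f*q[:,0]/q[:,2],cy+f*q[:,1]/q[:,2]]
def back(c,uv,z):
    R,t,f,cx,cy=c;uv=np.atleast_2d(uv)
    d=np.c_[(uv[:,0]-cx)/f,(uv[:,1]-cy)/f,np.ones(len(uv))]@R;o=-R.T@t
    return o+d*((z-o[2])/d[:,2])[:,None]
def delta(W):  # world shift -> tool mm
    o=manip.get_obs();return (Ro.from_quat(o['ee_rot']).inv().apply(np.array(W)-o['position'])*1000).round(1)
E
python3 - <<'E'
from h import *
a=cv2.imread('pics/scene0.png');b=cv2.imread('pics/side0.png')
def crop(i,x,y,w=80,h=60):return cv2.resize(i[y:y+h,x:x+w],None,fx=5,fy=5,interpolation=cv2.INTER_CUBIC)
cv2.imwrite('pics/c1.png',np.vstack([np.hstack([crop(a,292,215),crop(b,265,235)]),np.hstack([crop(a,262,132),crop(b,310,150)])]))
E
```

```text
(no output)
```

View pics/c1.png

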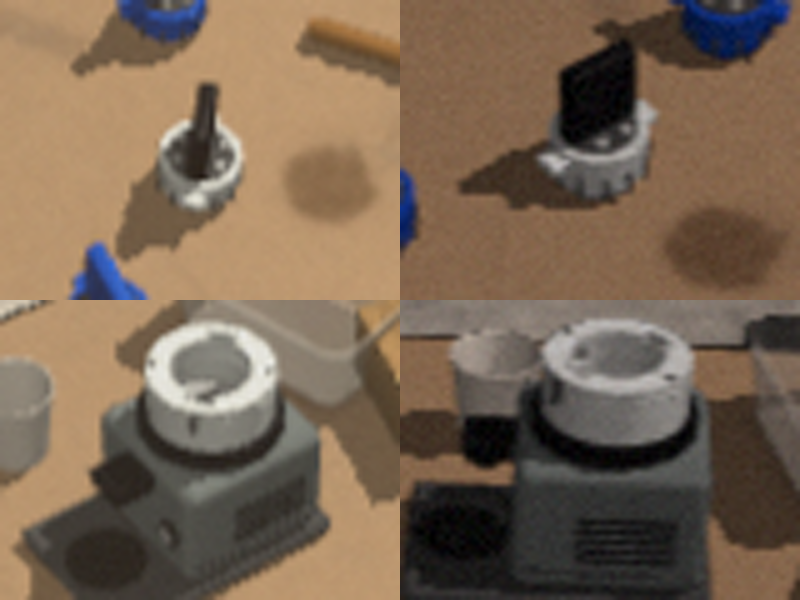

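The top crops show the grey plug with black bar and two lugs, which is the right part. The bottom crops show the collar, its mouth at scene (304.6,144.4) and side (353.6,160.4), with a ridge and slots visible.

```bash
python3 - <<'E'
from h import *
s=cam('side');c=cam('scene')
print(back(s,[[297.4,249.4],[311.6,243.4]],.08),back(s,[[353.6,160.4]],.15),back(c,[[304.6,144.4]],.15))
print(back(c,[[332.5,233.5]],.08))
print('collar side',back(s,[[330,154]],.15))
for W in([.56,.19,.42],[.5,-.09,.36]):print(delta(W))
E
```

```text
[[ 0.48719741 -0.08321492  0.08      ]
 [ 0.52080032 -0.05802739  0.08      ]] [[0.62486327 0.24418219 0.15      ]] [[0.62854558 0.24419815 0.15      ]]
[[ 0.51065392 -0.06158372  0.08      ]]
collar side [[0.55391875 0.27662795 0.15      ]]
[-497.9 -305.9  -15.3]
[-507.  -592.1   44.7]
```

Call:
arm_command --plan '[{"dp": [-44, -20, -2]}, {"dp": [-44, -20, -2]}, {"dp": [-44, -20, -2]}, {"dp": [-44, -20, -2]}, {"dp": [-44, -20, -2]}]'

```text
invalid input at $.plan[0]: expected keys dp, spin
```

Call:
arm_command --plan '[{"dp": [-44, -20, -2]}, {"dp": [-44, -20, -2]}, {"dp": [-44, -20, -2]}, {"dp": [-44, -20, -2]}, {"dp": [-44, -20, -2]}]'

```text
invalid input at $.plan[0]: expected keys dp, spin
```

Call:
arm_command --plan '[{"dp": [-44, -20, 0]}, {"dp": [-44, -20, 0]}, {"dp": [0, 0, 0]}]'

```text
invalid input at $.plan[0]: expected keys dp, spin
```

```bash
python3 - <<'E'
from h import *
o=manip.get_obs();print(o['clock'],o['position'],o['ee_rot'],o['joint_pos'],abs(o['joint_velocities']).max())
c=cam('wrist');i=viewer.camera('wrist');cv2.imwrite('pics/w1.png',i)
print(proj(c,[[.626,.244,.15],[.626,.244,0]]))
E
```

```text
0.6 [0.15026131 0.6066705  0.4047445 ] [ 1.21113772e-01  9.92638631e-01  5.67264587e-05 -5.78998245e-06] [-1.35058235  0.33217847 -0.06469111  1.46011348  0.0215918   1.34988256
 -0.08850302] 0.0018413214024866455
[[100.14455299 684.81571001]
 [160.17759807 524.06454297]]
```

View pics/w1.png

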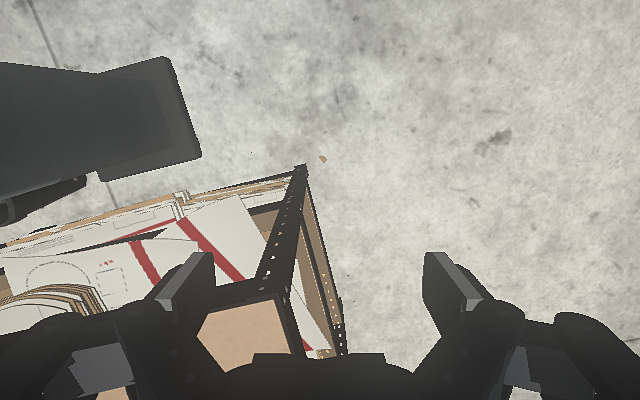

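The move was refused because each row needs a spin value. This picture shows only the floor, with the fingers at the bottom edge (190,290) and (450,290).

Call:
arm_command --plan '[{"dp": [-44, -20, -2], "spin": 0}, {"dp": [-44, -20, -2], "spin": 0}, {"dp": [-44, -20, -2], "spin": 0}, {"dp": [-44, -20, -2], "spin": 0}, {"dp": [-44, -20, -2], "spin": 0}]'

```text
clock: 1.15
position: [0.341, 0.4552, 0.4151]
ee_rot: [0.121, 0.993, 0.0, 0.0]
ft_force: [-0.1, 0.5, -0.9]
grip_width: 1.002
grasp_force: 0.0
```

Call:
arm_command --plan '[{"dp": [-44, -20, -2], "spin": 0}, {"dp": [-44, -20, -2], "spin": 0}, {"dp": [-44, -20, -2], "spin": 0}, {"dp": [-44, -20, -2], "spin": 0}, {"dp": [-44, -20, -2], "spin": 0}]'

```text
clock: 1.65
position: [0.5305, 0.3053, 0.4251]
ee_rot: [0.121, 0.993, 0.0, 0.0]
ft_force: [0.3, 1.2, -0.5]
grip_width: 0.996
grasp_force: 0.0
```

Call:
arm_command --plan '[{"dp": [-44, -20, 0], "spin": 0}, {"dp": [-44, -20, 0], "spin": 0}, {"dp": [0, 0, 0], "spin": 0}]'

```text
clock: 1.95
position: [0.6093, 0.24, 0.4242]
ee_rot: [0.126, 0.992, -0.002, 0.001]
ft_force: [-1.2, -0.2, -0.5]
grip_width: 1.006
grasp_force: 0.0
```

```bash
python3 - <<'E'
from h import *
o=manip.get_obs();print(o['clock'],o['position'],o['ee_rot'],o['joint_pos'],abs(o['joint_velocities']).max())
c=cam('wrist');i=viewer.camera('wrist');cv2.imwrite('pics/w2.png',i);import pickle;pickle.dump(c,open('w2.pkl','wb'))
print(proj(c,[[.626,.244,.15],[.626,.244,0]]))
E
```

```text
1.95 [0.60925813 0.24004895 0.42417413] [ 0.12582313  0.99205035 -0.0018508   0.00110207] [-0.64895889  0.39280768  0.27808659  1.3590932  -0.10239111  1.40412881
  0.94442612] 0.07426473940127498
[[329.12984732 215.99245004]
 [325.66331824 174.11350106]]
```

View pics/w2.png

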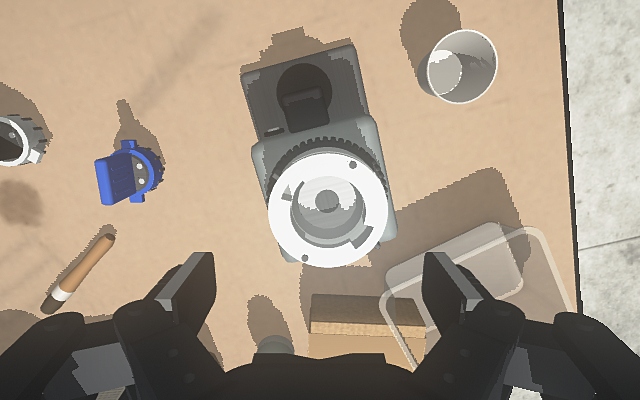

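The wrist view shows the collar centred near (328,209), entry slots near (288,192) and (362,237), and studs at (353,165) and (305,258). I'll crop closer to refine.

```bash
python3 - <<'E'
import cv2
i=cv2.imread('pics/w2.png')[140:280,250:410]
cv2.imwrite('pics/c2.png',cv2.resize(i,None,fx=4.2,fy=4.2,interpolation=cv2.INTER_CUBIC)[:588,:672])
E
```

```text
(no output)
```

View pics/c2.png

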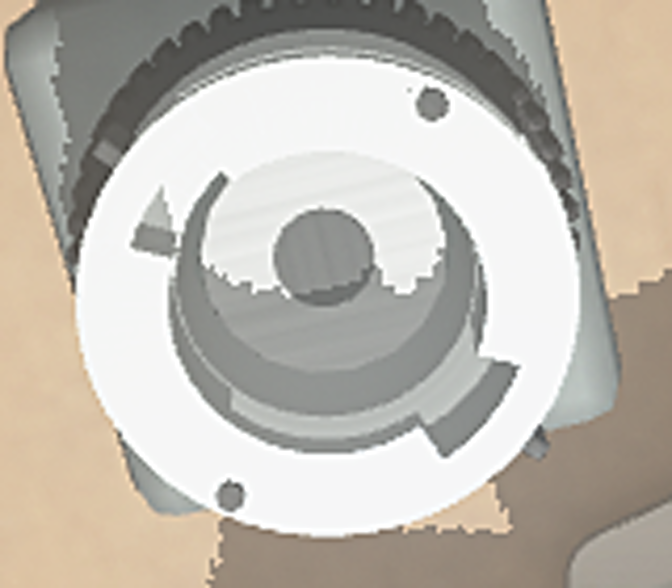

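```bash
python3 - <<'E'
from h import *
import pickle
c=pickle.load(open('w2.pkl','rb'))
P=lambda x,y:(250+(x+.5)/4.2-.5,140+(y+.5)/4.2-.5)
W=back(c,[P(432,104),P(231,496),P(77,310),P(580,290),P(481,411)],.15);print(W)
m=(W[0]+W[1])/2;d=W[0]-W[1];a=np.arctan2(d[1],d[0]);print('mid studs',m,'locked deg',np.degrees(a),np.linalg.norm(d))
e=W[4]-m;print('slot deg',np.degrees(np.arctan2(e[1],e[0])),np.linalg.norm(e))
# ellipse: white collar mask
i=cv2.imread('pics/w2.png');g=(i.min(2)>225).astype(np.uint8)
n,l,s,ce=cv2.connectedComponentsWithStats(g);k=l[209,285] or l[180,300]
h=cv2.convexHull(np.argwhere(l==k)[:,::-1].astype(np.float32))[:,0]
Q=back(c,h,.15)[:,:2]
from scipy.optimize import least_squares
r=least_squares(lambda p:np.hypot(*(Q-p[:2]).T)-p[2],[.626,.244,.044],loss='soft_l1',f_scale=.001);print('circle',r.x,s[k])
E
```

```text
[[0.59273297 0.26927188 0.15      ]
 [0.65396985 0.21776981 0.15      ]
 [0.61289558 0.20085096 0.15      ]
 [0.63115373 0.28694168 0.15      ]
 [0.64901919 0.26535509 0.15      ]]
mid studs [0.62335141 0.24352084 0.15      ] locked deg 139.93514498945783 0.08001511513165609
slot deg 40.38608304316868 0.0336982104712176
circle [0.62329673 0.24344043 0.04393624] [ 268  154  120  114 7002]
```

Call:
arm_command --plan '[{"dp": [15, -48, 8], "spin": 0}, {"dp": [15, -48, 8], "spin": 0}, {"dp": [15, -48, 8], "spin": 0}, {"dp": [15, -48, 8], "spin": 0}, {"dp": [15, -48, 8], "spin": 0}]'

```text
clock: 2.5
position: [0.4753, 0.0352, 0.3852]
ee_rot: [0.12, 0.993, 0.0, 0.0]
ft_force: [1.0, -1.0, 2.1]
grip_width: 1.001
grasp_force: 0.0
```

Call:
arm_command --plan '[{"dp": [15, -48, 10], "spin": 0}, {"dp": [0, -23, 10], "spin": 0}, {"dp": [0, 0, 0], "spin": 0}, {"dp": [0, 0, 0], "spin": 0}]'

```text
clock: 2.9
position: [0.4459, -0.0277, 0.366]
ee_rot: [0.121, 0.993, 0.0, 0.0]
ft_force: [-0.2, -0.2, -0.5]
grip_width: 1.0
grasp_force: 0.0
```

```bash
python3 - <<'E'
from h import *
o=manip.get_obs();print(o['clock'],o['position'],o['ee_rot'],o['joint_pos'],abs(o['joint_velocities']).max())
c=cam('wrist');i=viewer.camera('wrist');cv2.imwrite('pics/w3.png',i);import pickle;pickle.dump(c,open('w3.pkl','wb'))
print(proj(c,[[.504,-.071,.08]]))
E
```

```text
2.9 [ 0.44586123 -0.02766759  0.36600951] [1.20753266e-01 9.92682394e-01 4.84225333e-04 2.82182093e-04] [-0.46250189 -0.0599969   0.41216635  1.97952366  0.0246998   1.21642932
  1.26914756] 0.02161130222683306
[[282.024974   272.44524435]]
```

View pics/w3.png

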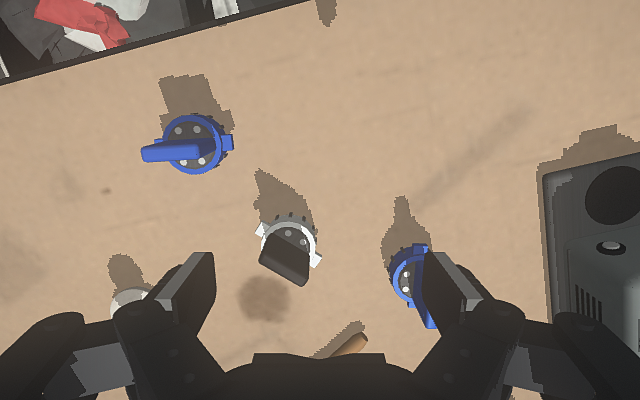

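Wrist view: the black bar spans (259,232) to (310,287), with its plug's lugs at (262,230) and (316,261). The blue ones are at (190,143) and (412,275), the second close under a finger. I'll fit the bar's box to the dark silhouette.

```bash
cat > fit.py <<'E'
from h import *
from scipy.optimize import minimize
def fitbar(c,img,x0,z0=0.,win=60,thr=70):
    g=img.max(2)<thr
    u=proj(c,[[x0[0],x0[1],z0+.06]])[0].astype(int)
    m=np.zeros(g.shape,bool);m[u[1]-win:u[1]+win,u[0]-win:u[0]+win]=g[u[1]-win:u[1]+win,u[0]-win:u[0]+win]
    n,l,s,_=cv2.connectedComponentsWithStats(m.astype(np.uint8));k=1+np.argmax(s[1:,4]);m=(l==k)
    S=8;M=cv2.resize(m.astype(np.uint8),None,fx=S,fy=S,interpolation=cv2.INTER_NEAREST)[ (u[1]-win)*S:(u[1]+win)*S,(u[0]-win)*S:(u[0]+win)*S]
    B=np.array([[a,b,h] for a in(-.022,.022) for b in(-.006,.006) for h in(.033,.08)])
    def cost(p):
        ca,sa=np.cos(p[2]),np.sin(p[2]);X=np.c_[p[0]+B[:,0]*ca-B[:,1]*sa,p[1]+B[:,0]*sa+B[:,1]*ca,z0+B[:,2]]
        q=((proj(c,X)+.5-(u-win))*S).astype(np.int32);I=np.zeros_like(M);cv2.fillConvexPoly(I,cv2.convexHull(q),1)
        return 1-(I&M).sum()/(I|M).sum()
    sx=np.array([[0,0,0],[.01,0,0],[0,.01,0],[0,0,.2]])+x0
    r=minimize(cost,x0,method='Nelder-Mead',options=dict(initial_simplex=sx,xatol=1e-5,fatol=1e-5));return r.x,1-r.fun,s[k]
E
python3 - <<'E'
from fit import *
import pickle
i=cv2.imread('pics/w3.png');c=pickle.load(open('w3.pkl','rb'))
for t in(50,60,70,80):print(t,fitbar(c,i,np.array([.504,-.071,.64]),thr=t))
for n in('side','scene'):print(n,fitbar(cam(n),cv2.imread(f'pics/{n}0.png'),np.array([.504,-.071,.64]),win=20,thr=60))
E
```

```text
50 (array([ 0.51412184, -0.04650045, -0.28224973]), np.float64(0.0009766966288705659), array([309, 256,   1,   1,   1], dtype=int32))
60 (array([ 0.51902135, -0.05283879, -0.33036242]), np.float64(0.012718212112874161), array([308, 262,   1,  13,  13], dtype=int32))
70 (array([ 0.50486284, -0.0893945 , -0.52607222]), np.float64(0.06762182744877243), array([259, 233,  25,  44,  85], dtype=int32))
80 (array([ 0.5021458 , -0.06975843,  0.67539792]), np.float64(0.6539237241903755), array([ 259,  233,   51,   54, 1238], dtype=int32))
side (array([ 0.50295851, -0.07004413,  0.9263475 ]), np.float64(0.8768278657100608), array([297, 241,  15,  24, 267], dtype=int32))
scene (array([ 0.50366237, -0.06902033,  0.75851341]), np.float64(0.46171207480251497), array([329, 236,   6,  15,  47], dtype=int32))
```

```bash
python3 - <<'E'
from fit import *
import pickle
i=cv2.imread('pics/w3.png');c=pickle.load(open('w3.pkl','rb'))
for t in(85,90,95,100,105):
  for a in(.5,.8):print(t,fitbar(c,i,np.array([.504,-.071,a]),thr=t))
# lug line check: lug tips at z=.0255
L=back(c,[[259.5,230],[319,261]],.0255);print(L,L.mean(0),np.linalg.norm(L[1]-L[0]))
o=manip.get_obs();print(delta([.503,-.070,.28]))
E
```

```text
85 (array([ 0.50238152, -0.06944786,  0.66925693]), np.float64(0.687437841622443), array([ 259,  227,   51,   60, 1427], dtype=int32))
85 (array([ 0.5018708 , -0.06981466,  0.68151583]), np.float64(0.6879565238148284), array([ 259,  227,   51,   60, 1427], dtype=int32))
90 (array([ 0.50101951, -0.06885537,  0.738592  ]), np.float64(0.73196951760876), array([ 258,  227,   52,   60, 1761], dtype=int32))
90 (array([ 0.50087609, -0.06900298,  0.742028  ]), np.float64(0.7328371776774298), array([ 258,  227,   52,   60, 1761], dtype=int32))
95 (array([ 0.50126098, -0.06868438,  0.73830332]), np.float64(0.8054029697021715), array([ 258,  227,   52,   60, 2042], dtype=int32))
95 (array([ 0.50090852, -0.06894095,  0.73348809]), np.float64(0.8049181970427838), array([ 258,  227,   52,   60, 2042], dtype=int32))
100 (array([ 0.50126732, -0.0687152 ,  0.73310407]), np.float64(0.8094242475962906), array([ 258,  227,   52,   60, 2081], dtype=int32))
100 (array([ 0.50129749, -0.06878328,  0.74096674]), np.float64(0.8104483657994045), array([ 258,  227,   52,   60, 2081], dtype=int32))
105 (array([ 0.50142504, -0.06881558,  0.74161081]), np.float64(0.8091113977519171), array([ 258,  227,   52,   60, 2089], dtype=int32))
105 (array([ 0.50118381, -0.06902649,  0.7334268 ]), np.float64(0.8084739997448871), array([ 258,  227,   52,   60, 2089], dtype=int32))
[[ 0.48231501 -0.09279669  0.0255    ]
 [ 0.52711372 -0.04565728  0.0255    ]] [ 0.50471436 -0.06922698  0.0255    ] 0.06503113439731094
[-65.3 -28.2  86.1]
```

Call:
arm_command --plan '[{"dp": [-33, -14, 35], "spin": 0}, {"dp": [-32, -14, 35], "spin": 0}, {"dp": [0, 0, 0], "spin": -0.149}, {"dp": [0, 0, 0], "spin": -0.149}, {"dp": [0, 0, 0], "spin": -0.149}]'

```text
clock: 3.45
position: [0.5032, -0.0695, 0.2951]
ee_rot: [-0.106, 0.994, -0.0, -0.001]
ft_force: [-0.0, -0.7, 0.1]
grip_width: 1.004
grasp_force: 0.0
```

Call:
arm_command --plan '[{"dp": [0, 0, 0], "spin": -0.149}, {"dp": [0, 0, 0], "spin": -0.149}, {"dp": [0, 0, 0], "spin": -0.149}, {"dp": [0, 0, 0], "spin": -0.149}, {"dp": [0, 0, 0], "spin": 0}]'

```text
clock: 3.95
position: [0.503, -0.0696, 0.2958]
ee_rot: [-0.392, 0.92, 0.0, 0.0]
ft_force: [-1.2, -0.2, -0.2]
grip_width: 1.0
grasp_force: 0.0
```

Call:
arm_command --plan '[{"dp": [0, 0, 0], "spin": 0}, {"dp": [0, 0, 0], "spin": 0}]'

```text
clock: 4.15
position: [0.5025, -0.0706, 0.2958]
ee_rot: [-0.388, 0.922, 0.0, 0.0]
ft_force: [0.5, 0.5, 0.2]
grip_width: 0.998
grasp_force: 0.0
```

```bash
python3 - <<'E'
from fit import *
o=manip.get_obs();print(o['clock'],o['position'],o['ee_rot'],o['joint_pos'][6])
c=cam('wrist');i=viewer.camera('wrist');cv2.imwrite('pics/w4.png',i)
for t in(90,100):print(fitbar(c,i,np.array([.503,-.0695,.8]),thr=t,win=70))
print(proj(c,[[.503,-.0695,.08]]))
cv2.imwrite('pics/c4.png',cv2.resize(i[120:360,160:480],None,fx=2,fy=2,interpolation=cv2.INTER_CUBIC))
E
```

```text
4.15 [ 0.50252457 -0.07063     0.29575213] [-3.88333538e-01  9.21518886e-01  4.26740671e-05  6.28035627e-05] 2.4822854474835805
(array([ 0.50113195, -0.07055687,  0.6794278 ]), np.float64(0.6159073763889067), array([ 299,  171,   50,   87, 1968], dtype=int32))
(array([ 0.50114522, -0.07051846,  0.68026969]), np.float64(0.7277023437403477), array([ 290,  171,   59,   87, 2391], dtype=int32))
[[319.23234371 225.46310035]]
```

View pics/c4.png

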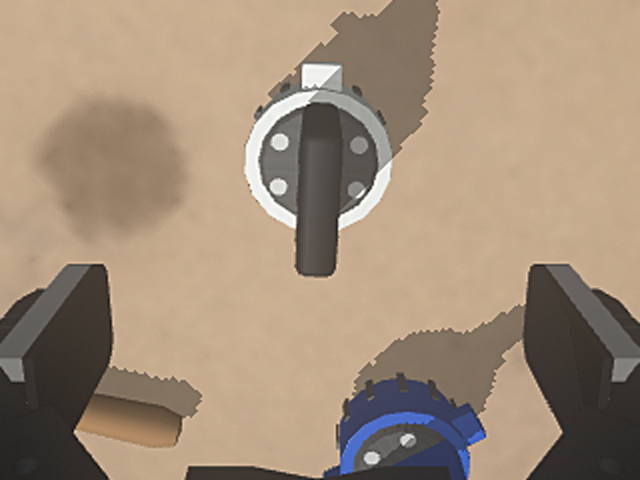

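Close-up: the carrier is in line with the tool, its bar's far end at crop (316,275), near lug tip at (321,64), plug rim centred at (318,155). The blue one lies farther on at (410,450), clear of the fingers.

```bash
python3 - <<'E'
from h import *
c=cam('wrist');f=lambda x,y:(160+x/2,120+y/2)
o=manip.get_obs();R=Ro.from_quat(o['ee_rot']);T=lambda W:(R.inv().apply(W-o['position'])*1000).round(1)
print('bar far end (expect x=-22)',T(back(c,[f(316,273)],.08)))
print('lug tip top (+34)',T(back(c,[f(321,64)],.029)))
print('rim L,R (+-26)',T(back(c,[f(244,160),f(392,160)],.033)))
E
```

```text
bar far end (expect x=-22) [[-2.020e+01 -2.000e-01  2.157e+02]]
lug tip top (+34) [[ 33.2   1.4 266.7]]
rim L,R (+-26) [[  0.4 -25.3 262.7]
 [  0.4  26.1 262.7]]
```

Call:
arm_command --plan '[{"dp": [0, 0, 36], "spin": 0}, {"dp": [0, 0, 36], "spin": 0}, {"dp": [0, 0, 0], "spin": 0}]'

```text
clock: 4.5
position: [0.5005, -0.0708, 0.2201]
ee_rot: [-0.389, 0.921, 0.001, -0.003]
ft_force: [-0.6, -0.4, 0.3]
grip_width: 0.999
grasp_force: 0.0
```

Call:
arm_command --plan '[{"dp": [0, 0, 0], "spin": 0}, {"dp": [0, 0, 0], "spin": 0}, {"dp": [0, 0, 0], "spin": 0}, {"dp": [0, 0, 0], "spin": 0}, {"dp": [0, 0, 0], "spin": 0}]' --grip 1 --newtons 80

```text
clock: 5.0
position: [0.5025, -0.0713, 0.2244]
ee_rot: [-0.389, 0.921, -0.0, 0.001]
ft_force: [-0.1, 0.4, 0.7]
grip_width: 0.147
grasp_force: 6.9
```

Call:
arm_command --plan '[{"dp": [0, 0, 0], "spin": 0}, {"dp": [0, 0, 0], "spin": 0}, {"dp": [0, 0, 0], "spin": 0}]'

```text
clock: 5.3
position: [0.5026, -0.0713, 0.2245]
ee_rot: [-0.389, 0.921, -0.0, 0.001]
ft_force: [-2.4, -0.2, 5.2]
grip_width: 0.126
grasp_force: 79.0
```

Call:
arm_command --plan '[{"dp": [0, 0, -30], "spin": 0}, {"dp": [0, 0, -42], "spin": 0}, {"dp": [0, 0, -42], "spin": 0}, {"dp": [0, 0, -42], "spin": 0}, {"dp": [0, 0, -40], "spin": 0}]'

```text
clock: 5.8
position: [0.5018, -0.0714, 0.4216]
ee_rot: [-0.389, 0.921, 0.0, 0.0]
ft_force: [0.2, 0.5, -3.3]
grip_width: 0.126
grasp_force: 78.5
```

```bash
python3 - <<'E'
from h import *
o=manip.get_obs();print(o['clock'],o['position'],o['ee_rot'],o['joint_pos'][6],o['ft_force'],o['grasp_force'])
print(delta([.6233,.2435,.421]))
x=Ro.from_quat(o['ee_rot']).as_matrix()[:,0];h=np.degrees(np.arctan2(x[1],x[0]))%360
print(h,'spin to slot',np.radians(h-219.9))
E
```

```text
5.8 [ 0.50176956 -0.07139899  0.42159358] [-3.89371918e-01  9.21080608e-01  7.42581041e-05  1.29717973e-04] 2.4426496354049894 [ 0.1776692   0.50410123 -3.30671449] 78.48171472549438
[-310.6  132.2    0.7]
225.83084820244335 spin to slot 0.10351282856862354
```

Call:
arm_command --plan '[{"dp": [-25, 11, 0], "spin": 0}, {"dp": [-40, 17, 0], "spin": 0}, {"dp": [-40, 17, 0], "spin": 0}, {"dp": [-40, 17, 0], "spin": 0}, {"dp": [-40, 17, 0], "spin": 0}]'

```text
clock: 6.3
position: [0.5746, 0.1181, 0.4196]
ee_rot: [-0.389, 0.921, 0.0, -0.0]
ft_force: [1.2, 0.1, -2.3]
grip_width: 0.126
grasp_force: 78.5
```

Call:
arm_command --plan '[{"dp": [-40, 17, 0], "spin": 0}, {"dp": [-40, 17, 0], "spin": 0}, {"dp": [-30, 13, 0], "spin": 0}, {"dp": [-16, 6, 0], "spin": 0.104}, {"dp": [0, 0, 0], "spin": 0}]'

```text
clock: 6.8
position: [0.6239, 0.2471, 0.4183]
ee_rot: [-0.342, 0.94, 0.0, -0.001]
ft_force: [-0.6, -0.2, -2.2]
grip_width: 0.127
grasp_force: 78.4
```

Call:
arm_command --plan '[{"dp": [0, 0, 0], "spin": 0}, {"dp": [0, 0, 0], "spin": 0}, {"dp": [0, 0, 0], "spin": 0}]'

```text
clock: 7.1
position: [0.6242, 0.2425, 0.4201]
ee_rot: [-0.341, 0.94, -0.0, 0.0]
ft_force: [0.5, 1.1, -1.5]
grip_width: 0.123
grasp_force: 78.4
```

```bash
python3 - <<'E'
from h import *
o=manip.get_obs();print(o['clock'],o['position'],o['ee_rot'],o['joint_pos'])
print(delta([.6233,.2435,.421]))
x=Ro.from_quat(o['ee_rot']).as_matrix()[:,0];h=np.degrees(np.arctan2(x[1],x[0]))%360
print(h,'spin to slot',np.radians(h-219.9))
c=cam('wrist');i=viewer.camera('wrist');cv2.imwrite('pics/w5.png',i)
print(proj(c,[[.6233,.2435,.15]]))
a=np.radians(39.9);print('slot outer ends',proj(c,[[.6233+s*.036*np.cos(a),.2435+s*.036*np.sin(a),.15] for s in(-1,1)]))
cv2.imwrite('pics/c5.png',cv2.resize(i[100:340,160:480],None,fx=2.4,fy=2.4,interpolation=cv2.INTER_CUBIC))
E
```

```text
7.1 [0.62419338 0.2425157  0.42009313] [-3.40745266e-01  9.40155646e-01 -8.58676020e-05  1.29028794e-04] [-0.60709236  0.42664107  0.23810316  1.31769311 -0.09887965  1.408469
  1.89258713]
[ 0.1  1.3 -0.9]
219.8445742511882 spin to slot -0.0009673618071494883
[[320.18851821 197.52385943]]
slot outer ends [[320.24224965 147.02415752]
 [320.13882277 244.23030484]]
```

View pics/c5.png

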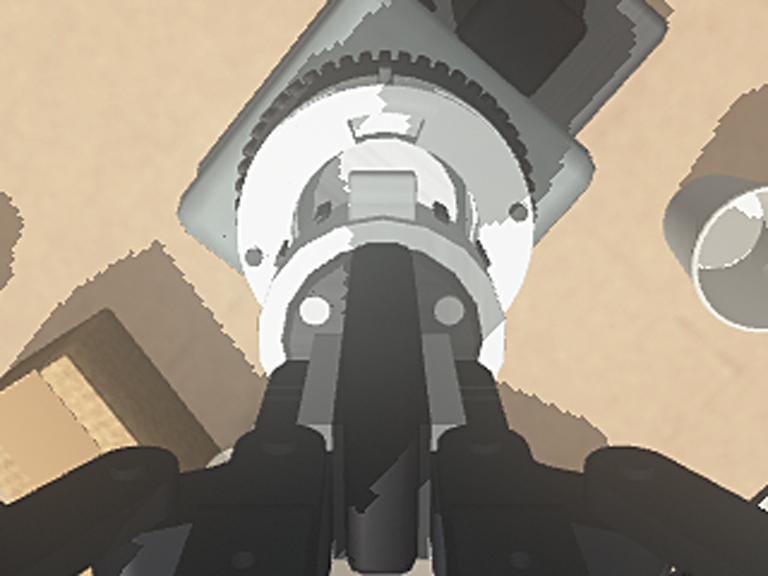

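Lug centre at crop x=382 and slot at 385.5, so about 1 mm to move in tool y, which agrees with the computed 1.3 mm. Bar and slots are in line.

Call:
arm_command --plan '[{"dp": [0, 1.2, 12], "spin": 0}, {"dp": [0, 0, 12], "spin": 0}, {"dp": [0, 0, 12], "spin": 0}, {"dp": [0, 0, 6], "spin": 0}, {"dp": [0, 0, 0], "spin": 0}]'

```text
clock: 7.65
position: [0.6231, 0.2447, 0.3761]
ee_rot: [-0.341, 0.94, -0.0, -0.001]
ft_force: [-0.2, -0.3, -2.4]
grip_width: 0.127
grasp_force: 78.5
```

Call:
arm_command --plan '[{"dp": [0, 0, 5], "spin": 0}, {"dp": [0, 0, 5], "spin": 0}, {"dp": [0, 0, 5], "spin": 0}, {"dp": [0, 0, 0], "spin": 0}]'

```text
clock: 8.05
position: [0.6232, 0.2447, 0.3619]
ee_rot: [-0.341, 0.94, -0.0, -0.001]
ft_force: [0.1, -0.4, -2.6]
grip_width: 0.125
grasp_force: 78.5
```

Call:
arm_command --plan '[{"dp": [0, 0, 4], "spin": 0}, {"dp": [0, 0, 4], "spin": 0}, {"dp": [0, 0, 0], "spin": 0}]'

```text
clock: 8.35
position: [0.6232, 0.2447, 0.354]
ee_rot: [-0.341, 0.94, -0.0, -0.0]
ft_force: [0.1, 0.6, -2.2]
grip_width: 0.126
grasp_force: 78.5
```

Call:
arm_command --plan '[{"dp": [0, 0, 4], "spin": 0}, {"dp": [0, 0, 4], "spin": 0}, {"dp": [0, 0, 0], "spin": 0}]'

```text
clock: 8.65
position: [0.6234, 0.2444, 0.3459]
ee_rot: [-0.341, 0.94, -0.0, -0.0]
ft_force: [-0.2, -0.9, -3.0]
grip_width: 0.127
grasp_force: 78.3
```

Call:
arm_command --plan '[{"dp": [0, 0, 3], "spin": 0}, {"dp": [0, 0, 3], "spin": 0}, {"dp": [0, 0, 2], "spin": 0}, {"dp": [0, 0, 2], "spin": 0}, {"dp": [0, 0, 0], "spin": 0}]'

```text
clock: 9.15
position: [0.6235, 0.2444, 0.3372]
ee_rot: [-0.341, 0.94, -0.0, 0.0]
ft_force: [-3.5, -4.2, 5.3]
grip_width: 0.129
grasp_force: 79.6
```

Call:
arm_command --plan '[{"dp": [0.7, 0, 0.6], "spin": 0}, {"dp": [0, 0, 0], "spin": 0}, {"dp": [0, 0, 0], "spin": 0}]'

```text
clock: 9.45
position: [0.6231, 0.2442, 0.3369]
ee_rot: [-0.341, 0.94, 0.0, 0.001]
ft_force: [-1.8, -0.7, 5.1]
grip_width: 0.126
grasp_force: 79.6
```

Call:
arm_command --plan '[{"dp": [0, 0, 0.8], "spin": 0}, {"dp": [0, 0, 0], "spin": 0}, {"dp": [0, 0, 0], "spin": 0.07}, {"dp": [0, 0, 0], "spin": 0.07}, {"dp": [0, 0, 0], "spin": 0}]'

```text
clock: 9.95
position: [0.6229, 0.2447, 0.336]
ee_rot: [-0.274, 0.962, 0.0, 0.001]
ft_force: [-1.9, -1.5, 5.5]
grip_width: 0.123
grasp_force: 79.6
```

```bash
python3 - <<'E'
from h import *
o=manip.get_obs();print(o['clock'],o['position'],o['ft_force'],o['torque'])
x=Ro.from_quat(o['ee_rot']).as_matrix()[:,0];print(np.degrees(np.arctan2(x[1],x[0]))%360)
E
```

```text
9.95 [0.62291309 0.24466709 0.33604567] [-1.85569867 -1.4854837   5.45425119] [-0.37713672  0.47662412 -0.09036666]
211.74849207805852
```

Call:
arm_command --plan '[{"dp": [0, 0, 0], "spin": 0.08}, {"dp": [0, 0, 0], "spin": 0.08}, {"dp": [0, 0, 0], "spin": 0}]'

```text
clock: 10.25
position: [0.623, 0.2446, 0.336]
ee_rot: [-0.196, 0.981, 0.0, 0.001]
ft_force: [-0.8, -1.6, 5.4]
grip_width: 0.128
grasp_force: 79.6
```

```bash
python3 - <<'E'
from h import *
o=manip.get_obs();print(o['clock'],o['position'],o['ft_force'],o['torque'])
x=Ro.from_quat(o['ee_rot']).as_matrix()[:,0];print(np.degrees(np.arctan2(x[1],x[0]))%360)
E
```

```text
10.25 [0.62300051 0.2446435  0.33604072] [-0.80099308 -1.57338113  5.42454913] [-0.24868536  0.34785686 -0.11279228]
202.61619497830998
```

Call:
arm_command --plan '[{"dp": [0, 0, 0], "spin": 0.12}, {"dp": [0, 0, 0], "spin": 0.12}, {"dp": [0, 0, 0], "spin": 0.12}, {"dp": [0, 0, 0], "spin": 0.12}, {"dp": [0, 0, 0], "spin": 0.12}]'

```text
clock: 10.75
position: [0.6232, 0.2445, 0.3361]
ee_rot: [0.103, 0.995, 0.001, 0.001]
ft_force: [-1.2, -1.9, 5.3]
grip_width: 0.126
grasp_force: 79.5
```

Call:
arm_command --plan '[{"dp": [0, 0, 0], "spin": 0.12}, {"dp": [0, 0, 0], "spin": 0.12}, {"dp": [0, 0, 0], "spin": 0.12}, {"dp": [0, 0, 0], "spin": 0.08}, {"dp": [0, 0, 0], "spin": 0}]'

```text
clock: 11.25
position: [0.6227, 0.244, 0.3359]
ee_rot: [0.317, 0.948, -0.0, -0.0]
ft_force: [-4.1, -4.2, 7.0]
grip_width: 0.124
grasp_force: 79.9
```

```bash
python3 - <<'E'
from h import *
o=manip.get_obs();print(o['clock'],o['position'],o['ft_force'],o['torque'])
x=Ro.from_quat(o['ee_rot']).as_matrix()[:,0];print(np.degrees(np.arctan2(x[1],x[0]))%360)
E
```

```text
11.25 [0.6227385  0.2440421  0.33587684] [-4.05439097 -4.18205294  6.97178619] [-0.97094113  1.20306243  0.15964206]
143.04148090590056
```

Call:
arm_command --plan '[{"dp": [0, 0, 0], "spin": 0.03}, {"dp": [0, 0, 0], "spin": 0.03}, {"dp": [0, 0, 0], "spin": 0}]'

```text
clock: 11.55
position: [0.6224, 0.2437, 0.3358]
ee_rot: [0.344, 0.939, -0.001, -0.001]
ft_force: [-8.4, -6.8, 9.4]
grip_width: 0.124
grasp_force: 80.6
```

```bash
python3 - <<'E'
from h import *
o=manip.get_obs();print(o['clock'],o['position'],o['ft_force'],o['torque'])
x=Ro.from_quat(o['ee_rot']).as_matrix()[:,0];print(np.degrees(np.arctan2(x[1],x[0]))%360)
E
```

```text
11.55 [0.62240937 0.24366272 0.3357954 ] [-8.36007953 -6.82879916  9.3630331 ] [-1.38665857  1.97625764  0.76844252]
139.73774881469564
```

Call:
arm_command --plan '[{"dp": [0, 0, -1.2], "spin": -0.01}, {"dp": [0, 0, 0], "spin": 0}]'

```text
clock: 11.75
position: [0.6223, 0.2438, 0.3361]
ee_rot: [0.339, 0.941, -0.001, -0.001]
ft_force: [-6.6, -4.7, 3.7]
grip_width: 0.128
grasp_force: 79.5
```

Call:
arm_command --plan '[{"dp": [0, 0, 0], "spin": 0}, {"dp": [0, 0, 0], "spin": 0}, {"dp": [0, 0, 0], "spin": 0}, {"dp": [0, 0, 0], "spin": 0}, {"dp": [0, 0, 0], "spin": 0}]' --grip -1

```text
clock: 12.25
position: [0.6229, 0.2444, 0.3366]
ee_rot: [0.34, 0.94, 0.0, 0.0]
ft_force: [0.2, 0.1, 0.1]
grip_width: 0.953
grasp_force: 0.0
```

Call:
arm_command --plan '[{"dp": [0, 0, -10], "spin": 0}, {"dp": [0, 0, -20], "spin": 0}, {"dp": [0, 0, -35], "spin": 0}, {"dp": [0, 0, -35], "spin": 0}, {"dp": [0, 0, 0], "spin": 0}]'

```text
clock: 12.75
position: [0.6235, 0.2439, 0.443]
ee_rot: [0.34, 0.94, 0.003, 0.003]
ft_force: [0.9, -0.2, 0.2]
grip_width: 0.998
grasp_force: 0.0
```

```bash
python3 - <<'E'
from fit import *
o=manip.get_obs();print(o['clock'],o['position'],o['grip_width'],o['ft_force'],o['grasp_force'])
c=cam('wrist');i=viewer.camera('wrist')
for t in(80,100):print(fitbar(c,i,np.array([.6233,.2435,np.radians(139.9)]),z0=.114,thr=t,win=70))
cv2.imwrite('pics/c6.png',cv2.resize(i[100:340,160:480],None,fx=2.4,fy=2.4,interpolation=cv2.INTER_CUBIC))
E
```

```text
12.75 [0.62354454 0.24393751 0.44303703] 0.9976980691027635 [ 0.94483277 -0.24133171  0.19314683] 0.0
(array([0.6233    , 0.2435    , 2.44171562]), np.float64(0.0), array([257, 128,  61,  46, 354], dtype=int32))
(array([0.6233    , 0.2435    , 2.44171562]), np.float64(0.0), array([253, 128,  96,  50, 543], dtype=int32))
```

View pics/c6.png

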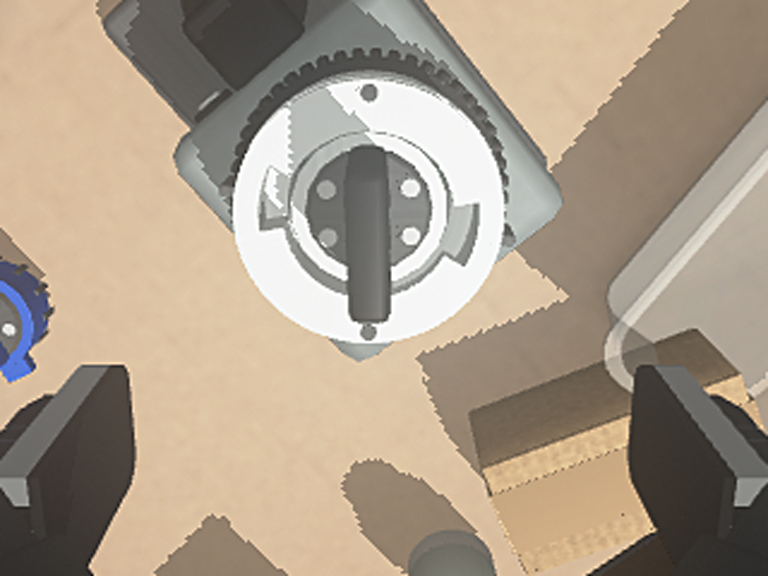

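The carrier sits centred and below the collar. Its bar is in line with the studs at (369,92) and (368,331), the slots are empty, and the fingers are clear.

```bash
python3 -c "
from workcell import manip
print(manip.hand_in())"
```

```text
the job is handed in; nothing more can be done
None
```

The burr carrier is pressed into the throat, turned clockwise to the stop and released. The last picture shows it centred and in line with the studs. I handed the job in at about 13 s of the 48 s, and the hand-in returned no verdict.

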